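Drive out and activate fragrance pods

TASK

First drive every fragrance pod in the walnut block (two or three of its bores are filled) out onto the dresser top by pushing the held push stick through the hole behind it; the fingers must not touch a pod while it is still in its bore. Once all are out, take the pods one after another, beginning with the one from the bore nearest the robot and ending with the one farthest out, and press each, held lying on a long side, down on the middle of the activator's sprung pad until the pad is fully depressed, and keep it down for two seconds. Finish with all the pods lying flat on the bottom of the cork-bottomed tray and the push stick lying in its rest as at the start, and leave the glass flacon and the lid bowl where they stand.

Things in the scene. Friction and masses are not known exactly. Their poses are not given: they have to be found in the camera images.
- block: Fixed walnut block, 272 mm along its x, 70 mm along its y, 62 mm tall; origin on the table under its middle. Three bores, 50 mm wide and high, floored by the table itself, run along its y at x = -88, 0, +88 mm, mouths at y = +35. Behind each pod a 10 mm back wall (outside y = -35) has a push hole. 16 mm slots in the roof show the pods. The pods slide out onto the table.
- hole1 (a point): Centre of the square push hole (28 x 28 mm, through the 10 mm back wall) of the bore nearest the robot, on the block's outer -y face, 24 mm above the table; its axes are the block's, so a pod is driven along +y. Two sprung rubber cheeks hold each pod by its sides: driving it out takes about 5 to 9 N, and needs the stick's tip to go at least 72 mm past this point.
- hole2 (a point): The same for the middle bore.
- hole3 (a point): The same for the bore farthest from the robot.
- rest: Fixed dark wood rest, base 165 x 50 x 6 mm: an 18 mm tall post (18 mm wide) under the rear of the stick's handle (x = -21 mm), and at x = +105 mm a fork that carries the shaft 23 mm above the table between prongs 26 mm apart, 35 mm tall. Origin on the table below the middle of the handle of a stick lying right: shaft along the rest's +x, stick origin 30 mm up.
- stick: Push stick: wooden handle 60 mm long, 24 x 24 mm square, then a steel shaft of 14 mm diameter, 120 mm long, on the same axis. 0.14 kg. Origin at the middle of the handle; +x points along the shaft.
- stick_tip (a point): The end of the push stick's shaft, 150 mm from the stick's origin.
- activator: White activator, fixed, 90 x 90 mm housing 22 mm tall, with a round sprung steel pad of 60 mm diameter standing out of its middle. Origin on the table at the middle of the housing, z up.
- pad_top (a point): Centre of the top face of the activator's pad: 40 mm above the table when up, 28 mm when fully depressed.
- pad (a joint): How far the pad is pressed: 0 up, 0.012 m fully depressed. The spring takes about 4 N to start and 11 N when fully down; it comes up again by itself.
- tray: Clear acrylic tray with a cork bottom, fixed, 244 mm along its own x, 120 mm along its own y outside, walls 4 mm thick, 18 mm tall; the cork's top is 7 mm above the table. Origin on the table at the middle of the tray.
- pod1: Aluminium fragrance pod, a block 60 mm long along its own y with a square section 46 x 46 mm, the same on all four long sides and at both ends, 0.14 kg. Origin at its centre. It starts in the bore nearest to the robot (block x = -88 mm), flush with the mouth; it may be absent.
- pod2: Aluminium fragrance pod, a block 60 mm long along its own y with a square section 46 x 46 mm, the same on all four long sides and at both ends, 0.14 kg. Origin at its centre. It starts in the bore in the middle (block x = 0 mm), flush with the mouth; it may be absent.
- pod3: Aluminium fragrance pod, a block 60 mm long along its own y with a square section 46 x 46 mm, the same on all four long sides and at both ends, 0.14 kg. Origin at its centre. It starts in the bore farthest from the robot (block x = 88 mm), flush with the mouth; it may be absent.
- flacon: Bystander: pebble-shaped green glass flacon, 72 mm diameter, 62 mm tall; origin at the middle of its underside.
- bowl: Bystander: wooden bowl with a lid, 92 mm diameter, 62 mm tall; origin at the middle of its underside.

How it is judged:
By the outcome, as a careful person would: the job done as asked, in the order asked, and still so for the second after the job is handed in, with the robot touching nothing.
Of pod1, pod2, pod3 only 2 to 3 are there at a start; the rules pass over those that are not, and their reading is None.
At some moment in a run one of pod1, pod2, pod3 may be knocked a few centimetres aside while the robot is not near it.
Once in a run the grip may slacken for a moment while it holds something.
It also fails if it takes over 210 s, if anything falls off the work surface, if the arm or the gripper's body presses on something with over 40 N, if the wrist force passes 120 N, or if a joint passes its speed limit or range.

ROBOT

A 7-joint arm with a two-finger parallel gripper is mounted at the origin on the work surface. World frame = base frame: x ahead of the robot, y to its left, z up, the work surface at z = 0. Lengths are in m, angles in rad, forces in N, time in s.
With the tool pointing down it reaches from about 0.425 to 0.925 m from the base axis. Payload 6.8 kg.
Tool frame: the origin (TCP) lies on the front face of the gripper's body, between the roots of the fingers; the fingertips stand 73 mm ahead of it and the grasp point (between the pads) lies 54 mm ahead of it (env.nose_length is the distance from the TCP to the fingertips, in m); z points along the fingers, y is the direction in which the jaws open and shut (so a half turn about z gives the same grasp; the last joint's range is limited). The gripper opens to 85 mm and grips with 20 to 120 N. Pads are 22 mm wide; open, the fingers measure 114 mm over their backs; the gripper's body (76 mm by 85 mm) begins 54 mm behind the grasp point. The pads swing forward as they close: fully open they stand 13 mm farther back than shut.
Start: joints at [1.117, 0.477, 0.022, 1.555, -0.011, 1.109, -0.083], TCP at [0.229, -0.635, 0.304] pointing down, gripper open.
Joint ranges: [-2.96, 2.96], [-0.34, 2.1], [-1.41, 1.46], [0.24, 2.44], [-1.37, 4.51], [0.17, 1.92], [-2.96, 2.96]. Speed limits (rad/s): [2.39, 2.39, 3.14, 3.14, 3.14, 3.14, 3.14].

INTERFACE

Orientations are given as a unit quaternion [w, x, y, z].
In Python, from cell import env, kin, camera, calibration, job gives the robot as it stands. The module is installed in compiled form; this text tells all that it offers. Calls block until the motion is done:
- env.reach(position, orientation): joint-space move of the TCP to a pose.
- env.movel(position, velocity=0.15, rot=None, stop_force=None): straight line of the TCP; rot=None keeps the orientation; velocity is the mean speed in m/s. With stop_force (N) it stops when the force on the tool has changed by that much, and returns True; else False.
- env.goto_joints(angles): joint-space move.
- env.grip(opening, f_grip=None): finger opening in m; f_grip is the grip in N (None keeps the last); returns when the fingers have stopped.
- env.dwell(seconds).
- kin.inverse_kinematics(position, orientation): joint angles nearest the present ones, or None.
- env.get_state(): the state.
- camera(name): name is "scene" or "side" or "wrist"; returns (picture, depth): 480x640x3 uint8, blue, green, red; 480x640 float32, m along the optical axis (not along the pixel's ray), 0 where there is no reading.
- calibration(name): a dict with "fx", "fy", "cx", "cy" (pixels), "k1" (the pictures are not rectified: a ray, as slopes to the right and down, at radius r is drawn at 1 + k1 r^2 times it, then the intrinsics apply), "rvec" (rotation vector, rad) and "tvec" (3), from world to camera coordinates, as OpenCV has them. Camera axes: x right, y down, z forward; pixel columns grow to the right and rows downward; lengths in m; the calibration is good to about 2 mm. A picture is of the moment at which its call begins: read the wrist's pose just before it. calibration takes no time and is no camera call; for the wrist camera it gives the pose at the moment of the call.
A pose or a line that the arm cannot do raises env.PlanningError and nothing moves.
- job.job_done(): hands the job in, once; it reports no verdict.
The state is a dict: "time": time; "qpos": joint angles; "joint_velocities": joint speeds; "joint_torque": joint torques, N m; "tcp_pos": TCP position; "orientation": TCP orientation; "force": force on the tool from outside, world axes, zero at the start; "torque": the same for the moment, N m; "opening": finger opening in m.
Only numpy, scipy, OpenCV 4.12 (cv2) and the standard library are available. Lean on these libraries where they do the work, as an engineer would, in place of code of your own. Each camera call takes 0.05 s, during which the arm holds its last target. There are 200 camera calls.

## Working session

There is one attempt and no reset: what is moved stays moved. The work goes in short steps, each a Python script; the robot and the scene stay as the last script left them, time stands still between calls to the robot, and variables do not carry over. Pictures are saved under pics/ and viewed, about 12 in all and at most 16, crops included, and the job is handed in when it is done.

```bash
mkdir -p pics
cat > h.py <<'E'
import numpy as np, cv2
from cell import env, kin, camera, calibration, job
def cal(n):
    c=calibration(n); R=cv2.Rodrigues(np.array(c["rvec"],float))[0]; return c,R,np.array(c["tvec"],float).ravel()
def rays(c,px):
    px=np.atleast_2d(np.asarray(px,float)); d=np.stack([(px[:,0]-c["cx"])/c["fx"],(px[:,1]-c["cy"])/c["fy"]],1)
    u=d.copy()
    for _ in range(10): u=d/(1+c["k1"]*(u**2).sum(1,keepdims=True))
    return np.c_[u,np.ones(len(u))]
def onplane(n,px,z,C=None):
    c,R,t=C or cal(n); r=rays(c,px)@R; o=-R.T@t
    return o+r*((z-o[2])/r[:,2])[:,None]
def cloud(n,dep,C=None):
    c,R,t=C or cal(n); v,u=np.mgrid[0:480,0:640]; r=rays(c,np.c_[u.ravel(),v.ravel()])
    return ((r*dep.ravel()[:,None]-t)@R).reshape(480,640,3)
def proj(n,P,C=None):
    c,R,t=C or cal(n); p=np.atleast_2d(P)@R.T+t; u=p[:,:2]/p[:,2:]; u=u*(1+c["k1"]*(u**2).sum(1,keepdims=True))
    return u*[c["fx"],c["fy"]]+[c["cx"],c["cy"]]
E
python3 - <<'E'
from h import *
for n in("scene","side","wrist"):
    C=cal(n); p,d=camera(n); cv2.imwrite(f"pics/{n}0.png",p); np.savez(f"{n}0.npz",p=p,d=d)
    print(n,C[0],"pos",-C[1].T@C[2],(d>0).mean())
print(env.get_state())
E
```

```text
scene {'fx': 472.7162458265293, 'fy': 472.7162458265293, 'cx': 317.8659848598934, 'cy': 234.07399075195482, 'k1': -0.02064286579931336, 'rvec': array([ 1.97154555,  0.91782611, -0.50528759]), 'tvec': array([-0.32206412, -0.16483011,  1.49832969])} pos [ 1.24410527 -0.62872386  0.65787119] 0.991064453125
side {'fx': 499.43472500215495, 'fy': 499.43472500215495, 'cx': 312.23208756982615, 'cy': 237.56031730701056, 'k1': -0.13091593902003038, 'rvec': array([ 0.86376581, -2.43792059,  1.23205695]), 'tvec': array([0.37480957, 0.24323739, 0.812294  ])} pos [-0.00792097  0.63743594  0.67311283] 0.995908203125
wrist {'fx': 419.3191042380995, 'fy': 419.3191042380995, 'cx': 321.6433224339936, 'cy': 228.15620253531395, 'k1': -0.056462738739576995, 'rvec': array([-2.35493344,  1.65305515,  0.26210622]), 'tvec': array([-0.67374206, -0.04125063,  0.38081356])} pos [ 0.30161367 -0.60847137  0.37341764] 0.9957356770833333
{'time': 0.15, 'qpos': array([ 1.11687365,  0.4776392 ,  0.02234852,  1.55620022, -0.01149706,
        1.10929741, -0.08309127]), 'joint_velocities': array([-7.54258443e-04, -3.53994033e-03,  9.50769190e-04, -3.53365038e-03,
        1.72958428e-03,  5.35739668e-04, -5.84350583e-05]), 'joint_torque': array([ 2.77615138e-03, -5.96922290e+01,  1.61034420e+00, -2.81489289e+01,
        1.25975063e-02,  6.55458760e-03,  2.87454736e-05]), 'tcp_pos': array([ 0.2286883 , -0.63471269,  0.30313977]), 'orientation': array([-6.86701728e-04,  9.85085523e-01,  1.72063973e-01, -1.72297543e-04]), 'force': array([-0.8322104 ,  1.16001266,  0.00651415]), 'torque': array([ 0.03789676, -0.03293649, -0.02269552]), 'opening': 0.08538618441183474}
```

View pics/scene0.png

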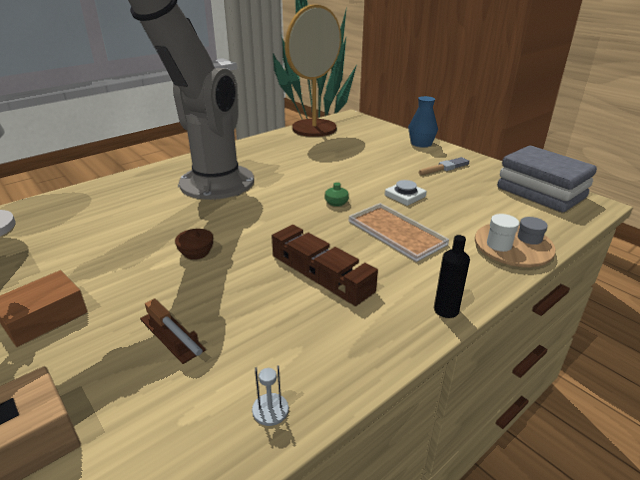

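View pics/side0.png

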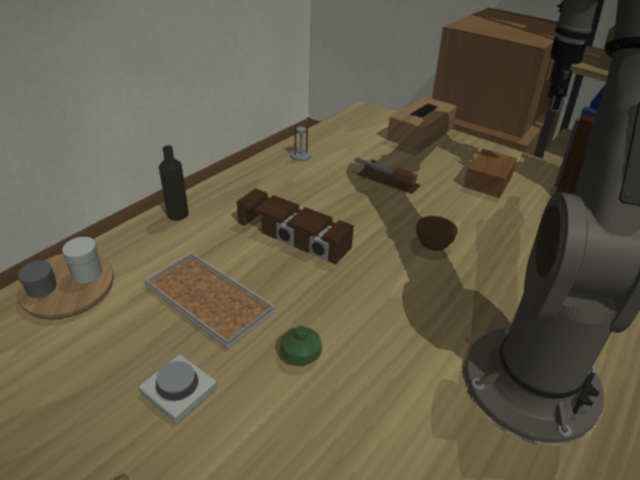

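The side view shows pods in the near and middle bores (about (322,245) and (285,233)). The far bore looks empty. Next I build a top-down map from depth.

Run:
```python
from h import *
# ortho map: x 0.2..1.0 (rows up), y -0.6..0.5 ; 1.5mm px
s=0.0015
im=np.zeros((int(0.85/s),int(1.2/s),3),np.uint8); hz=np.full(im.shape[:2],-1.)
for n in("side","scene"):
    f=np.load(n+"0.npz"); P=cloud(n,f["d"]); ok=(f["d"]>0)&(P[...,2]>-.02)&(P[...,2]<.12)
    q=P[ok]; col=f["p"][ok]
    r=((1.0-q[:,0])/s).astype(int); c=((0.55-q[:,1])/s).astype(int)
    o=np.argsort(q[:,2])
    for i in o:
        if 0<=r[i]<im.shape[0] and 0<=c[i]<im.shape[1] and q[i,2]>hz[r[i],c[i]]: im[r[i],c[i]]=col[i]; hz[r[i],c[i]]=q[i,2]
    t=P[ok&(abs(P[...,2])<.02)]; print(n,np.median(t[:,2]),t[:,2].std())
im=cv2.dilate(im,np.ones((2,2)))
np.save("hz.npy",hz); cv2.imwrite("pics/map.png",im)
```

```text
side -0.00019990073790553895 0.004235957391871375
scene 0.0007765115127458664 0.003951703684805827
```

View pics/map.png

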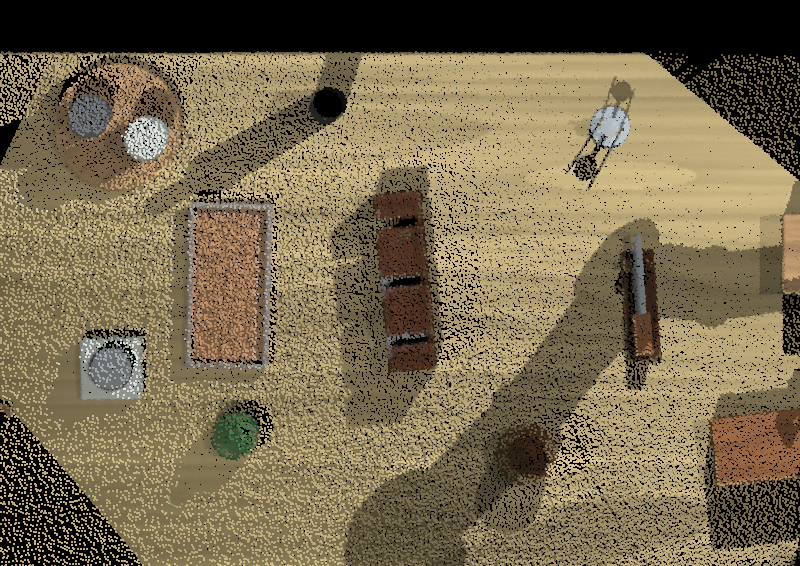

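```bash
cat >> h.py <<'E'
from scipy.spatial.transform import Rotation as Rn
def q_yaw(yaw):  # tool down, tool x at yaw in world, jaws along yaw-90deg
    r=Rn.from_euler('z',yaw)*Rn.from_euler('x',np.pi); x,y,z,w=r.as_quat(); return np.array([w,x,y,z])
def mapclouds(items,fn,s=0.001,x=(0.2,0.8),y=(-.55,.5)): pass
E
python3 - <<'E'
from h import *
st=env.get_state(); C=cal("wrist"); w,x,y,z=st["orientation"]; R=Rn.from_quat([x,y,z,w])
print("cam off tool",R.inv().apply(-C[1].T@C[2]-st["tcp_pos"]),"fwd",R.inv().apply(C[1][2]),"right",R.inv().apply(C[1][0]), env.nose_length)
for i,(p,yaw) in enumerate([((.46,-.42,.32),0),((.52,-.08,.36),np.pi/2),((.52,.20,.36),np.pi/2),((.48,.30,.36),np.pi/2)]):
    try: env.reach(np.array(p),q_yaw(yaw))
    except env.PlanningError as e: print(i,e); continue
    C=cal("wrist"); im,d=camera("wrist"); print(i,-C[1].T@C[2],env.get_state()["time"],env.get_state()["qpos"].round(2))
    np.savez(f"w{i}.npz",p=im,d=d,R=C[1],t=C[2]); cv2.imwrite(f"pics/w{i}.png",im)
ims=[cv2.resize(cv2.imread(f"pics/w{i}.png"),(400,300)) for i in range(4)]
cv2.imwrite("pics/wall.png",np.vstack([np.hstack(ims[:2]),np.hstack(ims[2:])]))
E
```

```text
cam off tool [ 7.74962024e-02 -1.45218767e-05 -7.04158404e-02] fwd [-3.05669414e-01 -7.78381117e-04  9.52137387e-01] right [4.58654407e-04 9.99999429e-01 9.64752891e-04] 0.0726
0 [ 0.53645379 -0.42164119  0.39029784] 1.4 [ 0.63  0.38  0.02  1.67 -0.01  1.09 -0.93]
1 [ 0.51964745 -0.00377159  0.43014732] 2.7583 [ 0.4   0.21 -0.42  1.82  0.09  1.13 -0.05]
2 [0.52036918 0.27602291 0.43002154] 3.8917 [ 0.    0.29 -0.59  1.74  0.17  1.16 -0.63]
3 [0.47954203 0.37769973 0.43033874] 4.45 [-0.16  0.31 -0.63  1.72  0.2   1.17 -0.85]
```

View pics/wall.png

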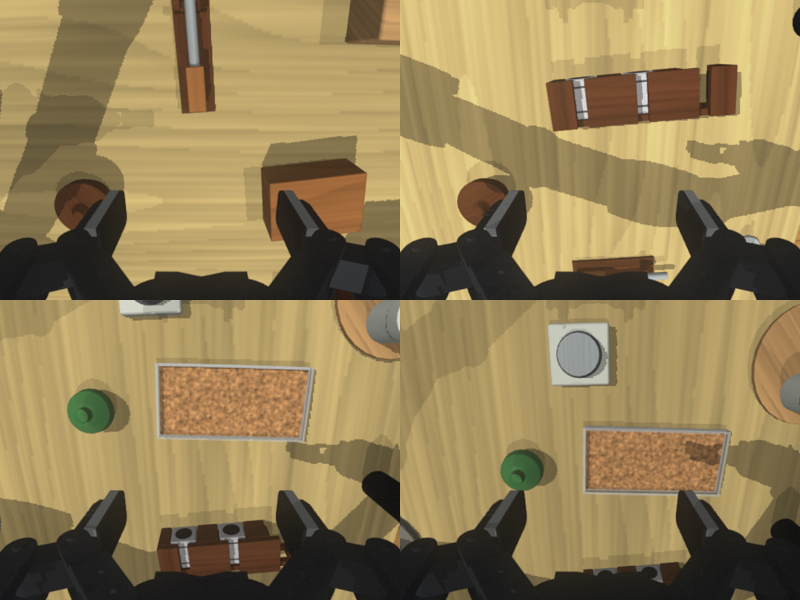

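View 1 (top right) shows pods in the left (near) and middle bores; the right (far) bore is empty. So only pod1 and pod2 are present. Next I fit the fixtures.

```bash
cat >> h.py <<'E'
def load(f):
    f=np.load(f); c=calibration("wrist"); C=(c,f["R"],f["t"]); return f["p"],cloud("wrist",f["d"],C),f["d"]>0,C
def fit(P,m):
    n,l,s,_=cv2.connectedComponentsWithStats(m.astype(np.uint8)); k=1+np.argmax(s[1:,4]); q=P[l==k]
    (cx,cy),(w,h),a=cv2.minAreaRect(q[:,:2].astype(np.float32)*1000)
    if w<h: w,h,a=h,w,a-90
    return np.array([cx,cy])/1000,(w,h),(a+90)%180-90,np.median(q[:,2]),len(q)
def box(P,x0,x1,y0,y1,z0,z1): return (P[...,0]>x0)&(P[...,0]<x1)&(P[...,1]>y0)&(P[...,1]<y1)&(P[...,2]>z0)&(P[...,2]<z1)
E
python3 - <<'E'
from h import *
for f in("w1.npz","w2.npz"):
    p,P,ok,C=load(f); m=ok&box(P,.4,.75,-.2,.05,.055,.07); m=cv2.morphologyEx(m.astype(np.uint8),cv2.MORPH_CLOSE,np.ones((35,35))) & (ok&box(P,.4,.75,-.2,.05,.055,.07)) if f=="w1.npz" else m
    q=P[m.astype(bool)]; print("block",f,cv2.minAreaRect((q[:,:2]*1000).astype(np.float32)),np.median(q[:,2]))
for f in("w2.npz","w3.npz"):
    p,P,ok,C=load(f); m=ok&box(P,.4,.75,.08,.32,.013,.024); q=P[m]; print("tray",f,cv2.minAreaRect((q[:,:2]*1000).astype(np.float32)),np.median(q[:,2]))
p,P,ok,C=load("w3.npz")
print("pad",fit(P,ok&box(P,.35,.55,.3,.5,.034,.046))); print("hous",fit(P,ok&box(P,.35,.55,.3,.5,.016,.046)))
b,g,r=[p[...,i].astype(int) for i in range(3)]
print("flacon",fit(P,ok&(g>r+15)&box(P,.2,.5,.05,.35,.01,.08)))
p,P,ok,C=load("w0.npz"); hsv=cv2.cvtColor(p,cv2.COLOR_BGR2HSV)
m=ok&box(P,.42,.75,-.47,-.37,.037,.05); print("handle",fit(P,m&(P[...,2]>.0395)&(hsv[...,1]>80)))
sh=P[ok&box(P,.42,.75,-.47,-.37,.03,.05)&(hsv[...,1]<60)]; print("shaft",sh.min(0),sh.max(0),len(sh),np.polyfit(sh[:,0],sh[:,1],1))
print("rest",fit(P,ok&box(P,.4,.75,-.47,-.37,.003,.06)))
E
```

```text
block w1.npz ((577.543701171875, -56.95645523071289), (266.73040771484375, 70.98326873779297), 5.487986087799072) 0.06230858444163866
block w2.npz ((559.8237915039062, -57.351051330566406), (230.49777221679688, 72.64615631103516), 4.5426435470581055) 0.06202412893575104
tray w2.npz ((598.2816772460938, 234.83834838867188), (176.88389587402344, 300.1648254394531), 88.65977478027344) 0.018211723966305646
tray w3.npz ((598.461181640625, 234.537841796875), (176.6240997314453, 300.0415954589844), 88.75029754638672) 0.01795035123990333
pad (array([0.44639877, 0.38407544]), (58.867828369140625, 58.31447219848633), -62.5858039855957, np.float64(0.040433139096484876), 3607)
hous (array([0.44611063, 0.38414053]), (90.37931060791016, 90.06888580322266), -89.1434623003006, np.float64(0.023156319808121377), 9531)
flacon (array([0.34545157, 0.2000699 ]), (66.30594635009766, 65.47736358642578), -47.508155822753906, np.float64(0.040561236292166604), 2958)
handle (array([ 0.49739035, -0.41493344]), (60.41056442260742, 24.04880714416504), 4.1086955070495605, np.float64(0.04236854803654475), 2127)
shaft [ 0.52767326 -0.4194631   0.03012183] [ 0.60721792 -0.40098551  0.04105247] 1823 [ 0.06934326 -0.44934884]
rest (array([ 0.53669208, -0.41200037]), (154.53282165527344, 50.383914947509766), 4.036942005157471, np.float64(0.007596900018446263), 10275)
```

Run:
```python
from h import *
for f in("w1.npz","w2.npz"):
    p,P,ok,C=load(f); m=ok&box(P,.42,.73,-.12,.01,.054,.07); q=P[m]
    e=[];g=[]
    for x in np.arange(.45,.71,.006):
        s=q[abs(q[:,0]-x)<.003]
        if len(s)>30: e.append((x,np.percentile(s[:,1],1))); g.append((x,np.percentile(s[:,1],99)))
    for n,k in(("back",e),("front",g)):
        k=np.array(k); c=np.polyfit(k[:,0],k[:,1],1)
        for _ in range(5):
            r=k[:,1]-np.polyval(c,k[:,0]); kk=k[abs(r)<.003]; c=np.polyfit(kk[:,0],kk[:,1],1) if len(kk)>5 else c
        print(f,n,np.degrees(np.arctan(c[0])),np.polyval(c,.5775),len(kk),len(k))
    a=np.radians(4.8); u=(q[:,:2]-[.5775,-.057])@[np.cos(a),np.sin(a)]; v=(q[:,:2]-[.5775,-.057])@[-np.sin(a),np.cos(a)]
    h=np.histogram(u[(abs(v)<.02)],bins=np.arange(-.15,.151,.003))[0]; print(h, u.min(),u.max())
p,P,ok,C=load("w2.npz"); m=ok&box(P,.4,.75,.12,.29,.013,.024); print("tray",fit(P,m),P[m].shape)
p,P,ok,C=load("w3.npz"); m=ok&box(P,.4,.75,.12,.29,.013,.024); print("tray",fit(P,m),P[m].shape)
```

```text
w1.npz back 5.54254005814117 -0.0912028920848342 38 41
w1.npz front 5.388525492671003 -0.02207573284139907 38 41
[  0   0   0   0   0  49 147 151 151 154 148 155 152 154 153 153 155 178
  15   0   0   0   0 103 156 151 152 156 155 154 153 157 154 154 154 155
 157 151 157 156 155 153 154 157 156 153 156  53   0   0   0   0 105 160
 149 159 154 156 150 156 158 158 144 157 161 148 163 144 161 157 143 165
 150 154 155 153  98   0   0   0   0  76 238 154 149 157 157 148 143 152
 155 154 144 146  30   0   0   0   0   0] -0.1333889479625558 0.13352734459252588
w2.npz back -0.7476688471396238 -0.08402300693264103 24 33
w2.npz front 5.451574930238123 -0.02097394936078241 31 33
[ 0  0  0  0  0 12 66 67 66 71 73 72 69 75 73 73 75 75 61  0  0  0  0 54
 78 76 77 82 77 80 78 76 81 80 75 79 83 81 77 82 79 79 78 82 79 80 81 41
  0  0  0  0 49 81 78 85 78 84 76 81 80 75 80 86 84 67 79 85 84 71 81 85
 81 73 83 78 59  0  0  0  0  0 27  0  0  0  0  0  0  0  0  0  0  0  0  0
  0  0  0  0] -0.13277883679705457 0.09760648799831204
tray (array([0.57058362, 0.20762952]), (246.02044677734375, 121.20759582519531), -1.3617095947265625, np.float64(0.018128132164135665), 3558) (3558, 3)
tray (array([0.57016748, 0.20794652]), (244.52023315429688, 120.9124984741211), -1.6218185424804688, np.float64(0.017864071479259995), 3090) (3090, 3)
```

```bash
cat >> h.py <<'E'
BC=np.array([.577,-.0567]); BY=np.radians(5.45)
def B(u,v,z): c,s=np.cos(BY),np.sin(BY); return np.array([BC[0]+c*u-s*v,BC[1]+s*u+c*v,z])
SP=np.array([.4974,-.4149]); SY=np.radians(4.0)
def S(s=""):
    t=env.get_state(); print(s,round(t["time"],2),t["tcp_pos"].round(4),"op",round(t["opening"],4),"F",t["force"].round(1)); return t
E
python3 - <<'E'
from h import *
env.reach(np.r_[SP,.22],q_yaw(SY)); env.grip(.06)
env.movel(np.r_[SP,.085],.12,stop_force=15); S("down")
env.grip(.015,80); S("grip")
env.movel(np.r_[SP,.22],.12); S("up")
env.reach(B(-.088,-.205,.22),q_yaw(BY+np.pi/2)); S("rot")
env.movel(B(-.088,-.205,.024+.055),.12,stop_force=15); S("low")
for n in("scene","side"):
    im,d=camera(n); np.savez(n+"1.npz",p=im,d=d)
    tip=B(-.088,-.055,.024); hole=B(-.088,-.035,.024); print(proj(n,tip),proj(n,hole))
    u,v=proj(n,tip)[0].astype(int); c=im[max(0,v-75):v+75,max(0,u-100):u+100]; cv2.imwrite(f"pics/{n}1.png",cv2.resize(c,None,fx=2,fy=2))
a,b=cv2.imread("pics/scene1.png"),cv2.imread("pics/side1.png"); cv2.imwrite("pics/s1.png",np.hstack([a[:300,:400],b[:300,:400]]))
E
```

```text
down 8.68 [ 0.4979 -0.4152  0.0859] op 0.0599 F [ 0.4  0.4 -0.3]
grip 9.09 [ 0.4977 -0.4151  0.0858] op 0.0229 F [-1.4  1.4  6.4]
up 10.37 [ 0.497  -0.4146  0.219 ] op 0.0226 F [-0.2 -0.1 -1.8]
rot 11.46 [ 0.5087 -0.2699  0.2197] op 0.0231 F [ 0.4  0.1 -1.2]
low 12.78 [ 0.5094 -0.2693  0.0798] op 0.0227 F [-0.5  0.3 -1.5]
[[277.10304204 258.72893926]] [[283.49375675 255.24176298]]
[[340.05222952 227.79603499]] [[335.47050308 232.1474904 ]]
```

View pics/s1.png

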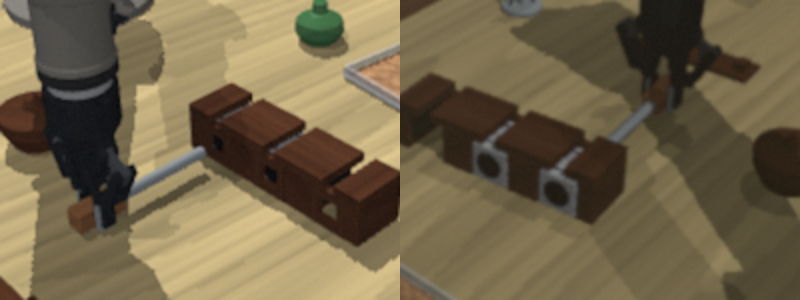

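Run:
```python
from h import *
for n in("scene","side"):
    f=np.load(n+"1.npz"); P=cloud(n,f["d"]); 
    q=P.reshape(-1,3); c,s=np.cos(BY),np.sin(BY); uv=(q[:,:2]-BC)@np.array([[c,-s],[s,c]])
    for v0 in np.arange(-.165,-.05,.02):
        m=(abs(uv[:,0]+.088)<.03)&(abs(uv[:,1]-v0)<.01)&(q[:,2]>.012)&(q[:,2]<.06)
        if m.sum()>5: print(n,v0.round(3),m.sum(),"u",(uv[m,0].mean()*1000).round(1),"ztop",(np.percentile(q[m,2],95)*1000).round(1))
    hsv=cv2.cvtColor(f["p"],cv2.COLOR_BGR2HSV)
    m=((abs(uv[:,0]+.088)<.03)&(uv[:,1]>-.2)&(uv[:,1]<-.037)&(q[:,2]>.012)&(q[:,2]<.06)); print("tip v",np.percentile(uv[m,1],99))
```

```text
scene -0.165 21 u -82.2 ztop 30.5
scene -0.145 50 u -83.4 ztop 32.0
scene -0.125 50 u -83.7 ztop 31.9
scene -0.105 46 u -83.6 ztop 31.3
scene -0.085 44 u -84.2 ztop 31.5
scene -0.065 43 u -83.9 ztop 31.2
tip v -0.03718417087420601
side -0.165 53 u -90.7 ztop 34.1
side -0.145 31 u -90.2 ztop 31.1
side -0.125 32 u -90.4 ztop 31.9
side -0.105 37 u -90.5 ztop 30.9
side -0.085 31 u -89.5 ztop 30.4
tip v -0.07930771682583983
```

Run:
```python
from h import *
z=.0785
def push(u):
    v0=-.035-.150
    if env.movel(B(u,v0+.006,z),.08,stop_force=7): S("blocked!"); raise SystemExit
    S("in")
    h=env.movel(B(u,v0+.079,z),.05,stop_force=30); S("pushed %s"%h)
    if h: raise SystemExit
    env.movel(B(u,-.205,z),.15,stop_force=30); S("back")
push(-.088)
im,d=camera("side"); cv2.imwrite("pics/side2.png",im[150:350,200:450])
im,d=camera("scene"); cv2.imwrite("pics/scene2.png",im[150:350,170:420])
a,b=cv2.imread("pics/scene2.png"),cv2.imread("pics/side2.png"); cv2.imwrite("pics/s2.png",cv2.resize(np.hstack([a,b]),None,fx=1.6,fy=1.6))
```

```text
in 13.36 [ 0.5065 -0.2425  0.0786] op 0.023 F [ 0.5 -0.8 -1.6]
pushed False 14.97 [ 0.4995 -0.1706  0.0785] op 0.0229 F [ 0.6  0.5 -1.6]
back 15.78 [ 0.5088 -0.2679  0.0784] op 0.0229 F [-1.2  0.7 -1.5]
```

View pics/s2.png

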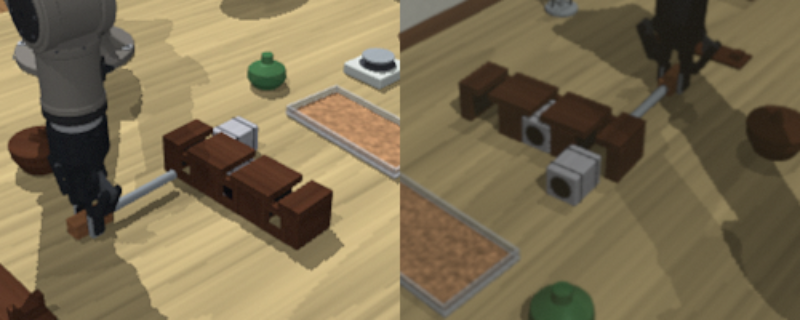

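Pod1 is out and lies in front of the block. Now the middle pod, then the stick goes back to its rest.

Run:
```python
from h import *
z=.0785; u=0.; v0=-.185
env.movel(B(u,-.205,z),.12,stop_force=15); S("lat")
if env.movel(B(u,v0+.006,z),.08,stop_force=7): S("blocked!"); raise SystemExit
h=env.movel(B(u,v0+.079,z),.05,stop_force=30); S("pushed %s"%h)
if h: raise SystemExit
env.movel(B(u,-.21,z),.15,stop_force=30); S("back")
env.movel(B(u,-.21,.22),.15)
for n in("scene","side"):
    im,d=camera(n); np.savez(n+"3.npz",p=im,d=d)
    P=cloud(n,d); q=P.reshape(-1,3); c,s=np.cos(BY),np.sin(BY); uv=(q[:,:2]-BC)@np.array([[c,-s],[s,c]])
    for u in(-.088,0): m=(abs(uv[:,0]-u)<.04)&(uv[:,1]>.038)&(uv[:,1]<.12)&(q[:,2]>.042)&(q[:,2]<.05); print(n,m.sum(),np.median(uv[m],0) if m.any() else None)
    # held stick: shaft points
    for v in(-.14,-.08): m=(abs(uv[:,0])<.03)&(abs(uv[:,1]-v)<.012)&(q[:,2]>.13)&(q[:,2]<.2); print("shaft",v,m.sum(),uv[m,0].mean(),np.percentile(q[m,2],95) if m.any() else 0)
cv2.imwrite("pics/s3.png",cv2.resize(np.load("side3.npz")["p"][100:350,180:480],None,fx=2,fy=2))
```

```text
lat 16.76 [ 0.5956 -0.2609  0.0782] op 0.0226 F [ 0.2  0.  -1.2]
pushed False 18.84 [ 0.5871 -0.1623  0.0785] op 0.0226 F [-0.9  0.7 -1.3]
back 19.68 [ 0.597  -0.2642  0.0785] op 0.0229 F [ 0.   0.5 -1.3]
scene 228 [-0.08625113  0.07605825]
scene 257 [0.00033437 0.07568244]
shaft -0.14 76 0.0032417836968010186 0.17058339110175624
shaft -0.08 64 0.002843964054423537 0.1710001598475972
side 433 [-0.09057967  0.07872962]
side 391 [-0.0027927   0.07973189]
shaft -0.14 39 -0.0046217358190783495 0.17023165045979544
shaft -0.08 49 -0.00456341449562268 0.17013773799789078
```

View pics/s3.png

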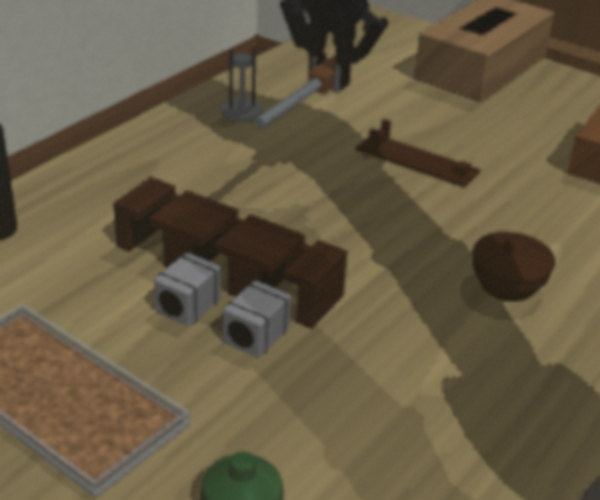

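Both pods are out and the stick is still straight in the grip, so I return it.

Run:
```python
from h import *
env.reach(np.r_[SP,.22],q_yaw(SY)); S()
env.movel(np.r_[SP,.10],.12,stop_force=12); 
h=env.movel(np.r_[SP,.0845],.03,stop_force=4); S("set %s"%h)
env.grip(.06); S("open")
env.movel(np.r_[SP,.22],.15)
env.reach(np.array([.46,-.42,.32]),q_yaw(0))
C=cal("wrist"); im,d=camera("wrist"); np.savez("w4.npz",p=im,d=d,R=C[1],t=C[2])
p,P,ok,C=load("w4.npz"); hsv=cv2.cvtColor(p,cv2.COLOR_BGR2HSV)
m=ok&box(P,.42,.75,-.47,-.37,.037,.05); print("handle",fit(P,m&(P[...,2]>.0395)&(hsv[...,1]>80)))
sh=P[ok&box(P,.42,.75,-.47,-.37,.03,.05)&(hsv[...,1]<60)]; print("shaft",sh.max(0),np.polyfit(sh[:,0],sh[:,1],1))
# pods view
env.reach(B(-.044,-.01,.36),q_yaw(BY+np.pi/2)); S()
C=cal("wrist"); im,d=camera("wrist"); np.savez("w5.npz",p=im,d=d,R=C[1],t=C[2]); 
p,P,ok,C=load("w5.npz")
for u in(-.088,0):
    c=B(u,.074,0); m=ok&(np.hypot(P[...,0]-c[0],P[...,1]-c[1])<.043)&(P[...,2]>.038)&(P[...,2]<.054)&(P[...,1]>c[1]-.034); print(u,c,fit(P,m))
i2,_=camera("side"); cv2.imwrite("pics/s5.png",np.hstack([cv2.resize(im,(400,300)),cv2.resize(i2,(400,300))]))
```

```text
21.93 [ 0.4981 -0.4138  0.2197] op 0.0227 F [ 0.3 -0.2 -1.3]
set True 23.56 [ 0.4973 -0.4148  0.0858] op 0.0229 F [-1.5  0.7  4.8]
open 24.0 [ 0.4966 -0.4144  0.0849] op 0.0601 F [-0.3  0.2  0.4]
handle (array([ 0.49701859, -0.41449518]), (60.38865661621094, 24.08272361755371), 4.053811073303223, np.float64(0.0423458542551355), 2131)
shaft [ 0.60828848 -0.40018763  0.04070131] [ 0.06744158 -0.44789909]
 26.96 [ 0.5341 -0.0723  0.3594] op 0.0599 F [-0.5 -0.2  0.4]
-0.088 [0.4823695 0.0086075 0.       ] (array([0.48018427, 0.00989671]), (59.439517974853516, 46.099609375), -84.26896333694458, np.float64(0.0463579128650121), 3680)
0 [0.5699717  0.01696548 0.        ] (array([0.56785571, 0.01823656]), (60.163169860839844, 47.125022888183594), -83.26617765426636, np.float64(0.04625706489769836), 3718)
```

View pics/s5.png

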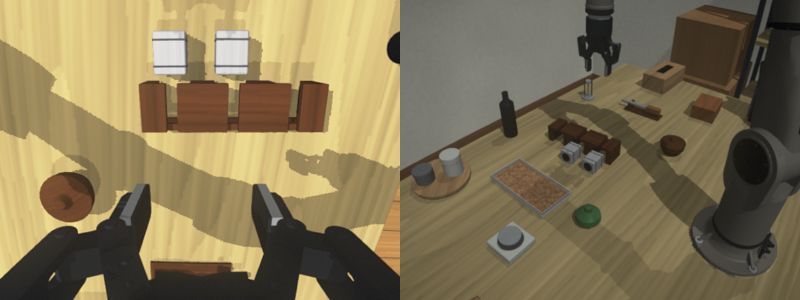

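```bash
cat >> h.py <<'E'
PAD=np.array([.4463,.3841])
def pick(xy,yaw,force=80):
    env.reach(np.r_[xy,.2],q_yaw(yaw)); env.grip(.072)
    if env.movel(np.r_[xy,.082],.12,stop_force=12): S("blocked"); raise SystemExit
    env.grip(.03,force); S("gripped"); env.movel(np.r_[xy,.2],.12); S("up")
def press(yaw):
    env.reach(np.r_[PAD,.18],q_yaw(yaw)); t=S("over pad"); 
    if not .043<t["opening"]<.05: raise SystemExit("lost")
    h=env.movel(np.r_[PAD,.108],.04,stop_force=3.5); t=S("contact %s"%h)
    h=env.movel(np.r_[PAD,t["tcp_pos"][2]-.025],.02,stop_force=20); S("pressed %s"%h)
E
python3 - <<'E'
from h import *
yaw=np.radians(95.7)
pick(np.array([.4802,.0097]),yaw)
press(np.radians(90))
for i in range(5): env.dwell(.6); S("hold")
im,d=camera("side"); cv2.imwrite("pics/s6.png",cv2.resize(im[300:450,80:280],None,fx=3,fy=3))
E
```

```text
gripped 29.6 [0.4807 0.0097 0.0829] op 0.0453 F [-1.2 -0.1  6.5]
up 30.73 [0.4797 0.0096 0.1993] op 0.0451 F [-0.9 -0.  -1.6]
over pad 32.14 [0.4473 0.3825 0.1796] op 0.0452 F [ 0.3 -0.3 -1.5]
contact True 33.48 [0.4462 0.384  0.1196] op 0.045 F [0.4 0.9 3.2]
pressed True 34.13 [0.4462 0.3841 0.1111] op 0.0452 F [-2.2 -0.7  8. ]
hold 34.73 [0.4462 0.3841 0.111 ] op 0.0451 F [-1.8 -1.9  8.4]
hold 35.33 [0.4462 0.3841 0.111 ] op 0.0449 F [-1.4 -1.5  8.5]
hold 35.93 [0.4462 0.3841 0.111 ] op 0.0448 F [-2.1 -1.4  8.6]
hold 36.53 [0.4462 0.3841 0.111 ] op 0.0449 F [-0.8 -1.8  9.3]
hold 37.13 [0.4462 0.3841 0.111 ] op 0.0454 F [-0.8 -2.1  8.3]
```

View pics/s6.png

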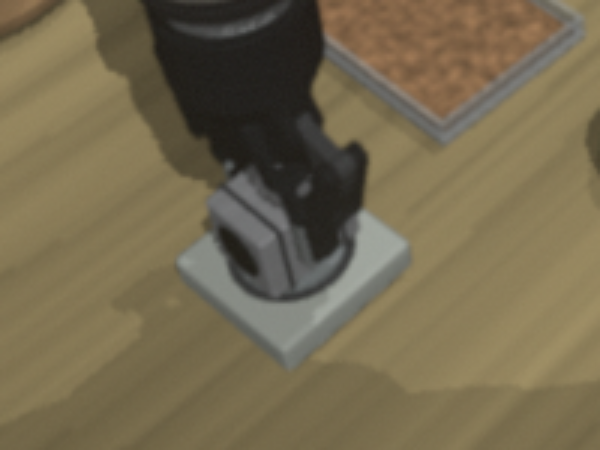

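Height says 28.2 mm, i.e. just about full depth. The net force is only about 10 N, so I push a little further to be sure and hold again.

Run:
```python
from h import *
h=env.movel(np.r_[PAD,.1085],.01,stop_force=14); S("more %s"%h)
for i in range(5): env.dwell(.5); S("hold")
```

```text
more True 37.39 [0.4462 0.3841 0.1111] op 0.0451 F [-0.8 -2.   7.9]
hold 37.89 [0.4462 0.3841 0.1112] op 0.0451 F [-1.4 -1.   8.5]
hold 38.39 [0.4461 0.3841 0.1112] op 0.045 F [-1.  -1.9 10. ]
hold 38.89 [0.4461 0.3841 0.1112] op 0.045 F [-1.3 -2.4  7.9]
hold 39.39 [0.4462 0.3841 0.1112] op 0.0453 F [-1.1 -1.7  8.7]
hold 39.89 [0.4462 0.3841 0.1112] op 0.045 F [-1.  -2.3  9.1]
```

Run:
```python
from h import *
for z in(.1107,.1102,.1097):
    env.movel(np.r_[PAD,z],.01); t=S("z %.4f"%z)
    if t["force"][2]>22: break
for i in range(5): env.dwell(.5); S("hold")
```

```text
z 0.1107 40.14 [0.4462 0.3841 0.1111] op 0.045 F [-1.  -1.6  9. ]
z 0.1102 40.39 [0.4461 0.3841 0.1109] op 0.0451 F [-1.6 -1.3 11.6]
z 0.1097 40.64 [0.4461 0.3841 0.1108] op 0.0448 F [-2.9 -3.1 15.7]
hold 41.14 [0.4461 0.3841 0.1109] op 0.0453 F [-2.4 -2.9 15.9]
hold 41.64 [0.4461 0.3841 0.1109] op 0.0456 F [-1.7 -2.9 15.6]
hold 42.14 [0.4461 0.3841 0.1109] op 0.0455 F [-2.4 -3.3 15.7]
hold 42.64 [0.4461 0.3841 0.1109] op 0.0453 F [-2.6 -3.  14.8]
hold 43.14 [0.4461 0.3841 0.1108] op 0.0449 F [-1.9 -3.6 16.4]
```

Hard stop confirmed: force rises while z stays put at about 17 N net, held for 2.5 s. Now I place pod1 and relocate pod2.

```bash
cat >> h.py <<'E'
TR=np.array([.5704,.2078]); TY=np.radians(-1.5)
def place(u):
    xy=TR+u*np.array([np.cos(TY),np.sin(TY)])
    t=env.get_state()["tcp_pos"]; env.movel(np.r_[t[:2],.2],.12); t=S("lift")
    env.reach(np.r_[xy,.18],q_yaw(TY+np.pi/2)); env.movel(np.r_[xy,.10],.12,stop_force=12)
    h=env.movel(np.r_[xy,.086],.03,stop_force=4); S("down %s"%h)
    env.grip(.066); env.movel(np.r_[xy,.2],.15)
def look(name,xy,z=.36):
    env.reach(np.r_[xy,z],q_yaw(np.pi/2)); C=cal("wrist"); im,d=camera("wrist"); np.savez(name+".npz",p=im,d=d,R=C[1],t=C[2]); return load(name+".npz")
E
python3 - <<'E'
from h import *
place(.062)
p,P,ok,C=look("w6",[.53,-.02])
m=ok&box(P,.4,.75,-.02,.14,.04,.054)
c=B(0,.074,0)
print("pod2",fit(P,m)); print("tray pod",fit(P,ok&box(P,.4,.75,.14,.28,.046,.06)))
cv2.imwrite("pics/w6.png",p)
E
```

```text
lift 44.04 [0.4457 0.3834 0.199 ] op 0.0453 F [-0.4  0.1 -1.6]
down True 46.27 [0.633  0.2063 0.09  ] op 0.0449 F [-0.3  0.6  4.1]
pod2 (array([0.59386023, 0.01859376]), (60.629150390625, 47.028629302978516), -83.61965370178223, np.float64(0.04622026447030973), 3401)Traceback (most recent call last):
  File "<stdin>", line 6, in <module>
  File "h.py", line 26, in fit
    n,l,s,_=cv2.connectedComponentsWithStats(m.astype(np.uint8)); k=1+np.argmax(s[1:,4]); q=P[l==k]
                                                                      ~~~~~~~~~^^^^^^^^^
    return _wrapfunc(a, 'argmax', axis=axis, out=out, **kwds)
    return bound(*args, **kwds)
ValueError: attempt to get argmax of an empty sequence
```

Pod2 has been knocked 26 mm along x, to (0.594, 0.019). I pick it from there.

Run:
```python
from h import *
pick(np.array([.5939,.0184]),np.radians(96.4))
press(np.radians(90))
for z in(.1104,.1099,.1094,.1089):
    env.movel(np.r_[PAD,z],.01); t=S("z %.4f"%z)
    if t["force"][2]>15: break
for i in range(5): env.dwell(.5); S("hold")
```

```text
gripped 51.14 [0.5946 0.0185 0.083 ] op 0.0449 F [-0.9 -0.3  5.9]
up 52.27 [0.5934 0.0182 0.1991] op 0.0452 F [ 0.8  0.5 -0.9]
over pad 53.74 [0.4475 0.3827 0.1797] op 0.0451 F [ 0.8 -0.3 -1.1]
contact True 55.08 [0.4462 0.384  0.1197] op 0.0452 F [ 0.1 -0.3  2.6]
pressed True 55.73 [0.4462 0.3841 0.1112] op 0.0449 F [-1.8 -2.2  8.1]
z 0.1104 55.98 [0.4461 0.384  0.111 ] op 0.0454 F [-1.6 -1.5 10.1]
z 0.1099 56.23 [0.4462 0.384  0.111 ] op 0.045 F [-2.5 -3.  14.7]
z 0.1094 56.48 [0.4461 0.3841 0.1109] op 0.045 F [-2.8 -4.1 18.7]
hold 56.98 [0.4462 0.3841 0.1109] op 0.0453 F [-3.7 -3.2 19.2]
hold 57.48 [0.4461 0.3841 0.1109] op 0.0451 F [-2.5 -3.5 18.9]
hold 57.98 [0.4461 0.3841 0.1109] op 0.0446 F [-3.  -4.3 18.3]
hold 58.48 [0.4461 0.3841 0.1109] op 0.045 F [-3.9 -5.4 18.9]
hold 58.98 [0.4461 0.3841 0.1109] op 0.0449 F [-3.8 -4.7 19.4]
```

Run:
```python
from h import *
place(-.062)
p,P,ok,C=look("w7",[.55,.12])
for a,b in((.58,.7),(.45,.57)): print("tray pod",fit(P,ok&box(P,a,b,.14,.28,.045,.062)))
im,d=camera("side"); im2,_=camera("scene")
b,g,r=[p[...,i].astype(int) for i in range(3)]
cv2.imwrite("pics/f.png",np.vstack([np.hstack([cv2.resize(p,(400,300)),cv2.resize(im,(400,300))]),np.hstack([cv2.resize(im2,(400,300)),np.zeros((300,400,3),np.uint8)])]))
S()
```

```text
lift 59.89 [0.4458 0.3834 0.199 ] op 0.0451 F [ 0.4  0.5 -1.4]
down True 61.88 [0.5089 0.2095 0.09  ] op 0.045 F [-1.2 -1.   5.9]
tray pod (array([0.63188776, 0.20641046]), (60.51586151123047, 46.95481491088867), 89.23043823242188, np.float64(0.053233312012487835), 3903)
tray pod (array([0.50781854, 0.20936139]), (60.200862884521484, 46.27423858642578), 88.34031677246094, np.float64(0.05336841093392002), 3870)
 64.04 [0.5489 0.1209 0.3579] op 0.066 F [-0.2  0.7 -0.3]
```

View pics/f.png

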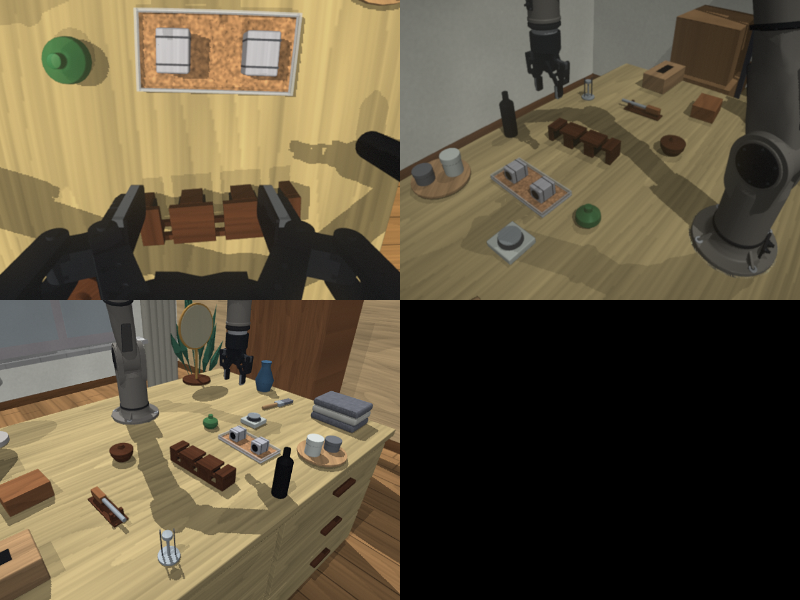

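Both pods lie flat in the tray, with their tops at 53 mm (7 + 46). The stick is in its rest, the flacon and bowl are where they were, and the bores are empty.

```bash
python3 -c "
from h import *
print(job.job_done())"
```

```text
the job is handed in; nothing more can be done
None
```

The job is done and handed in at about 64 s of robot time. Only pod1 and pod2 were present; the far bore was empty.

- **Driving out:** I pushed pod1 and then pod2 out with the stick and laid the stick back in its rest. Its handle measured within 1 mm of where it started.
- **Pressing pod1:** It was pressed first. My first force-stopped presses settled at about full depth but with only about 10 N on the pad. I pushed on to the hard stop, without lifting, and held it at about 17 N for 2.5 s.
- **Pressing pod2:** It had been knocked 26 mm aside, so I located it again before picking it up. I held it at the hard stop at about 20 N for 2.5 s.
- **Last checks:** Both pods lie flat in the tray, with their tops at 53 mm as expected. The final pictures show the stick in its rest and the flacon and bowl still standing in place; I judged these by eye and did not re-measure them. I noticed no slackening of the grip, and no final check disagreed.

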